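# Fit the top handle to the camera and hold the camera up by it

### The job

Fit the top handle to the camera: put its foot into the flared mouth at the back of the shoe on the camera's cage and slide it towards the lens, fully home, until the spring detent holds it, while the camera still sits in its bench stand. Then lift the camera by that handle about 10 cm straight up out of the stand and keep it level and still in the air over the stand; finish while holding it there, with nothing but the handle carrying it. Hold and push the camera only through the handle, never let it tip, and leave the other things on the bench where they are.

Things in the scene. Friction and masses are not known exactly. Their poses are not given: they have to be found in the camera images.
- camera: Dark box camera in a cage, 0.6 to 0.8 kg, loose in its stand. Origin under the centre of its base plate (170 x 70 x 14 mm); x = the way the lens looks, z up. Body and cage x -84 to 38, y +-50, top at z 100; battery on the back; lens 64 to 77 mm across about z 60, x 35 to 104; two rods under it to x 110. Centre of mass near x 5, y 0. On its top: the slide-in shoe.
- shoe (a point): Point on the shoe's floor, camera (5, 0, 103) mm, axes as the camera's: the underside centre of the handle's foot lies here when home. Aluminium channel: side walls' inner faces at y +-17, smooth and slippery; lips over the foot, underside 10 and top 14 mm above the floor, 21 mm free slot between them, from 27 mm behind this point to an orange end stop 25.5 mm ahead of it (1.5 mm beyond a home foot).
- mouth (a point): Point on the shoe's open rear floor, 63 mm behind point shoe. A foot centred here stands wholly behind the lips and can be set down from above between the flared side walls (34 mm apart at the lips, about 50 mm at the rear); it then slides 63 mm along +x home. The lips' rear ends rise as a lead-in to 16 mm above the floor, 21 mm apart, up to 36 mm behind point shoe.
- detent (a joint): Brass spring crown across the shoe's floor at point shoe: 0 m = up (4 mm proud), 0.004 = pressed level with the floor. The foot's front edge first meets it about 34 mm before home, and it springs up into the groove under the foot when home. Riding over it takes about 2 to 5 N; pulling the foot back out takes about as much.
- handle: Top handle, 0.13 kg, standing on its foot on the bench. Origin under the foot's centre, z up; x = the end that enters the shoe first and ends up towards the lens: the end with the orange band round the bar (the other end has an orange knob, 8 mm long). Foot: pale aluminium plate 48 (x) x 30 (y) x 8 mm, with a 21 mm wide, 4 mm deep cross groove under its middle. Neck above it 36 x 14 mm.
- grip (a point): Centre of the handle's grip bar, handle (0, 0, 58) mm, axes as the handle's. Black ribbed rubber bar along x from -56 to 52 mm, 24 mm wide (y), 24 mm high (z 46 to 70 over the foot's underside), free at both sides; a 3 mm plate on top of its front end. When the handle is home the camera's centre of mass lies almost below this point.
- stand: Fixed plywood bench stand 202 x 106 mm, rubber floor at z 14 mm, low wooden lips up to z 21 mm round the camera's base plate, about 5 mm away on all sides: the camera may slip that far before a lip stops it. Origin under its centre, x as the camera's.
- puppet: Bystander, loose: wooden capsule puppet with a grey-green scarf, 50 mm across, 113 mm tall, origin under its centre.
- ball_head: Bystander, loose: wooden ball head 52 mm across on a pin and a round steel base 64 mm across, 104 mm tall with its wire, origin under its centre.
- screwdriver: Bystander, loose: screwdriver 160 mm long with a yellow handle, lying along its x, 26 mm high, origin under its middle.
- lens_cap: Bystander, loose: black lens cap 72 mm across, 8 mm high, origin under its centre.
- battery: Bystander, loose: spare battery 70 x 38 x 40 mm, origin under its centre.
- ply_strip: Bystander, loose: strip of plywood 180 (x) x 24 x 18 mm, origin under its centre.
- mouth_tray: Bystander, loose: low wooden tray of puppet mouths 110 x 150 x 22 mm, origin under its centre.
- glue: Bystander, loose: glue jar 48 mm across, 85 mm tall, origin under its centre.

How it is judged:
By the outcome, as a careful person would: the job done as asked, in the order asked, and still so for the second after the job is handed in, while the arm keeps its last pose, push and grip.
It also fails if it takes over 45 s, if anything falls off the work surface, if the arm or the gripper's body presses on something with over 40 N, if the wrist force passes 120 N, or if a joint passes its speed limit or range.

### The arm

A 6-joint arm with a two-finger parallel gripper is mounted at the origin on the work surface. World frame = base frame: x ahead of the robot, y to its left, z up, the work surface at z = 0. Lengths are in m, angles in rad, forces in N, time in s.
With the tool pointing down it reaches from about 0.3 to 0.875 m from the base axis. Payload 6.4 kg.
Tool frame: the origin (TCP) lies at the very end of the fingers, on their centre line; the grasp point (between the pads) lies 19 mm behind it; z points along the fingers, y is the line along which they close (so a half turn about z gives the same grasp; the last joint's range is limited). The gripper opens to 85 mm and grips with 20 to 120 N. Pads are 22 mm wide; open, the fingers measure 114 mm over their backs; the gripper's body (76 mm by 85 mm) begins 54 mm behind the grasp point. The pads swing forward as they close: fully open they stand 13 mm farther back than shut.
Start: joints at [-1.34, 0.181, 1.607, -0, 1.354, -0.206], TCP at [0.243, -0.521, 0.231] pointing down, gripper open.
Joint ranges: [-2.99, 2.99], [-0.89, 2.07], [0.3, 2.58], [-1.14, 4.28], [0, 2.63], [-3.12, 3.12]. Speed limits (rad/s): [2.57, 2.57, 3.01, 3.14, 3.14, 3.14].

### API

Orientations are given as a unit quaternion [w, x, y, z].
In Python, from bench import ctrl, camera, calibration, order, outline_of gives the robot as it stands.
- The arm moves only by the tool move_arm, never from a script. Its argument "series" is a list that holds one entry, the list of rows, each a list of 5 numbers: the opening, from 0 (shut) to 1 (fully open), then the shift along the tool's x, y, z in mm, then the turn about the tool's z in rad. A call has exactly 10 rows; each row is the pose to reach, as a shift and turn from the pose commanded when the call began, along the tool's axes at that moment; what a row does not reach only later rows make up. A row lasts 1/12 s, in which the tool goes at most 41.7 mm and 7.16 degrees, less where a joint would pass 70% of its speed; a pose out of reach is approached as far as the arm can. A call with a gripper value outside its range is refused whole. The fingers move at their own pace and stop on an object; the grip force is fixed at half the most. Time passes only in rows, so rows that repeat a pose let the fingers close, or fill a call up. It gives the time, the measured TCP pose, the force, the opening and the grip force at its end, in the units of the state.
- ctrl.get_obs(): the state, without advancing time (a new reading comes with each control period).
- camera(name): name is "scene" or "side" or "wrist"; returns (picture, depth): 420x560x3 uint8, blue, green, red; 420x560 float32, m along the optical axis (not along the pixel's ray), 0 where there is no reading.
- calibration(name): a dict with "intrinsics" (3x3 intrinsics, pixels), "rvec" (rotation vector, rad) and "tvec" (3), from world to camera coordinates, as OpenCV has them. Camera axes: x right, y down, z forward; pixel columns grow to the right and rows downward; lengths in m; the calibration is good to about 2 mm. A picture is of the moment at which its call begins: read the wrist's pose just before it. calibration takes no time and is no camera call; for the wrist camera it gives the pose at the moment of the call.
- order.hand_in(): hands the job in; it is judged then, once.
Trained networks look in the newest picture that a camera, given by its name, has taken for a name from the list of things; names that differ only in an ending like _2 or _b are one class to them, and where a whole thing is asked for, a point or a joint stands for the part that bears it (a point fixed in the world has none). Each returns a list of dicts, best first, with "conf" (0 to 1); they miss things now and then, are a little off and sometimes report something else, mostly with a low value. They report only what shows in the picture. A call takes as long as a camera call.
- outline_of(target, camera): "region" (420x560 bool, what is visible of it) and "bbox" ([centre column, centre row, width, height] in pixels, round what is visible of it).
The state is a dict: "time_s": time; "q": joint angles; "dq": joint speeds; "joint_efforts": joint torques, N m; "eef_pos": TCP position; "eef_rot": TCP orientation; "wrist_force": force on the tool from outside, world axes, zero at the start; "torque": the same for the moment, N m; "opening": opening from 0.0 (shut) to 1.0 (fully open); "grasp_force": force on a finger pad.
Only numpy, scipy, OpenCV 4.12 (cv2) and the standard library are available. Lean on these libraries where they do the work, as an engineer would, in place of code of your own. Each camera call takes 0.05 s, during which the arm holds its last target. There are 200 camera calls.

## Working session

There is one attempt and no reset: what is moved stays moved. The work goes in short steps, Python scripts to look and compute and a tool call to move; the robot and the scene stay as the last step left them, time stands still between calls to the robot, and variables do not carry over. Pictures are saved under pics/ and viewed, at most 10 in all, crops included, and the job is handed in when it is done.

Besides the shell and the picture viewer there is one more tool, called after ">>>" as name([rows], argument=value, ...), one row to a line, values as JSON. move_arm: Moves the arm, as the interface text tells. Its arguments: {"type":"object","properties":{"series":{"type":"array","items":{"type":"array","items":{"type":"array","items":{"type":"number"}}}}},"required":["series"]}

```bash
mkdir -p pics; cat > h.py <<'E'
import numpy as np, cv2
from bench import ctrl, camera, calibration, order, outline_of
def cal(n):
    c=calibration(n); R=cv2.Rodrigues(np.array(c["rvec"],float))[0]; return np.array(c["intrinsics"]),R,np.array(c["tvec"],float).ravel()
def cloud(d,c):
    K,R,t=c; v,u=np.mgrid[:420,:560]; 
    P=np.stack([(u-K[0,2])/K[0,0]*d,(v-K[1,2])/K[1,1]*d,d],-1)
    return (P-t)@R   # world
def proj(p,c):
    K,R,t=c; q=(R@np.array(p)+t); q=K@q; return q[:2]/q[2]
E
python3 - <<'E'
from h import *
o=ctrl.get_obs(); print(o)
c1,d1=camera("scene");c2,d2=camera("side")
cv2.imwrite("pics/scene.png",c1);cv2.imwrite("pics/side.png",c2)
for n,d in(("scene",d1),("side",d2)):
    C=cal(n);W=cloud(d,C);np.save(n+".npy",W)
    print(n,"campos",-C[1].T@C[2])
    for t in("camera","shoe","handle","grip","stand"):
        for r in outline_of(t,n)[:2]:
            m=r["region"]&(d>0); P=W[m]; print(t,round(r["conf"],2),np.round(r["bbox"]),m.sum(), np.round(np.median(P,0),3) if m.sum() else "", np.round(np.percentile(P,[3,97],axis=0),3).tolist() if m.sum() else "")
E
```

```text
{'time_s': 0.0, 'q': array([-1.34030470e+00,  1.81510757e-01,  1.60798098e+00,  6.99789231e-06,
        1.35379088e+00, -2.06296607e-01]), 'dq': array([-0.00103307, -0.00050679, -0.00110373,  0.00069412,  0.00106188,
       -0.00012177]), 'joint_efforts': array([-1.69838804e-03, -4.44872653e+01, -3.51340127e+01, -3.60417198e-04,
        9.06761969e-03, -2.23689568e-05]), 'eef_pos': array([ 0.24313825, -0.52047657,  0.23041423]), 'eef_rot': array([-8.44960516e-04,  9.76246458e-01,  2.16661349e-01, -6.80592056e-06]), 'wrist_force': array([ 0.25454705, -0.67656444,  0.06403077]), 'torque': array([-0.00578962,  0.022199  , -0.04512144]), 'grasp_force': 0.0, 'opening': 0.9997735650799467}
scene campos [ 1.24729562 -0.39725469  0.95894305]
camera 0.95 [390. 192.  78.  85.] 3794 [0.618 0.201 0.1  ] [[0.516, 0.163, 0.019], [0.695, 0.263, 0.128]]
camera 0.35 [299. 229.  33.  52.] 350 [ 0.54  -0.015  0.018] [[0.492, -0.023, 0.006], [0.637, -0.001, 0.025]]
shoe 0.86 [392. 193.  75.  79.] 3794 [0.616 0.201 0.1  ] [[0.516, 0.163, 0.02], [0.695, 0.262, 0.128]]
handle 0.91 [245. 244.  37.  46.] 736
[... 365 characters left out ...]
[0.695, 0.261, 0.128]]
side campos [0.1402247  0.62618812 0.8241774 ]
camera 0.73 [303. 388.  76.  64.] 1427 [0.351 0.243 0.017] [[0.277, 0.214, 0.004], [0.429, 0.266, 0.02]]
shoe 0.86 [192. 308. 113.  84.] 6360 [0.57  0.24  0.108] [[0.505, 0.173, 0.023], [0.68, 0.272, 0.13]]
shoe 0.61 [300. 388.  80.  64.] 1492 [0.35  0.243 0.017] [[0.277, 0.215, 0.001], [0.429, 0.266, 0.02]]
handle 0.85 [299. 208.  46.  34.] 827 [ 0.575 -0.15   0.058] [[0.525, -0.171, 0.003], [0.624, -0.136, 0.072]]
grip 0.74 [300. 206.  50.  34.] 804 [ 0.574 -0.15   0.058] [[0.525, -0.17, 0.005], [0.622, -0.137, 0.072]]
stand 0.64 [201. 337. 113.  53.] 1530 [0.522 0.256 0.018] [[0.482, 0.157, 0.003], [0.67, 0.284, 0.023]]
```

```bash
python3 - <<'E'
import cv2,numpy as np
a=cv2.imread("pics/scene.png");b=cv2.imread("pics/side.png")
A=cv2.resize(a[130:290,200:460],(800,492),interpolation=cv2.INTER_CUBIC)
cv2.imwrite("pics/scene_c.png",A)
B=cv2.resize(b[160:400,110:410],(750,600),interpolation=cv2.INTER_CUBIC)
cv2.imwrite("pics/side_c.png",B)
E
```

```text
(no output)
```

View pics/scene.png

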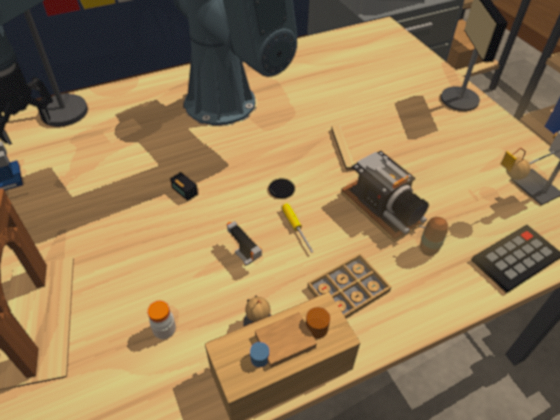

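View pics/side_c.png

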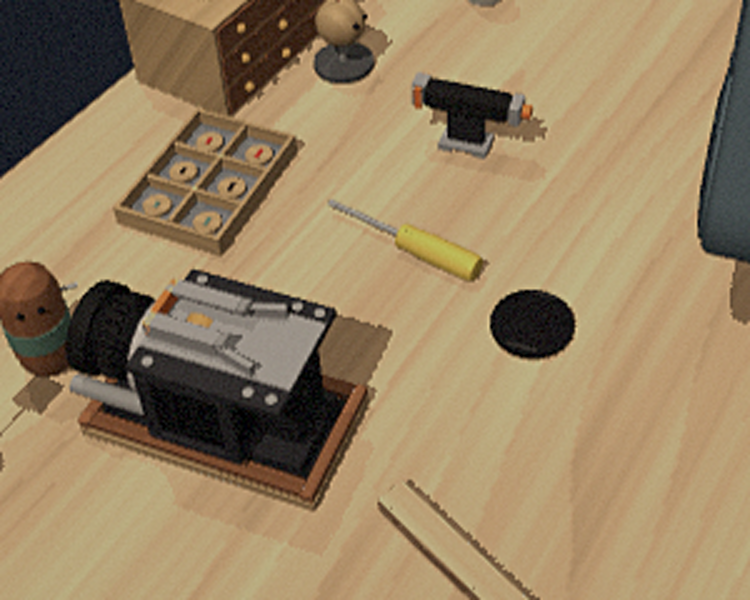

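View pics/scene_c.png

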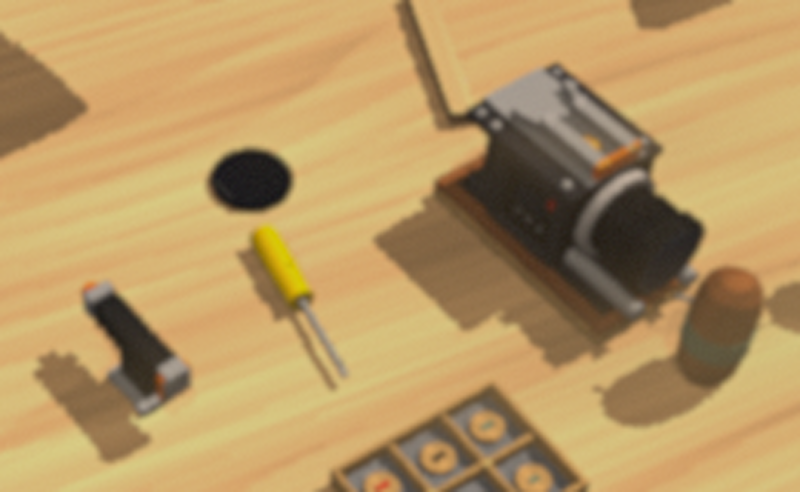

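The scene shows the handle at about (245,244), its orange band facing away from the robot (world +x). The side crop shows its knob towards the robot. The camera is at (390,192) with its lens towards +x and the mouth facing the robot. The way in is clear. Next I fit the axes.

```bash
python3 - <<'E'
from h import *
W1=np.load("scene.npy").reshape(-1,3);W2=np.load("side.npy").reshape(-1,3)
for n,W in(("scene",W1),("side",W2)):
    def box(lo,hi): return W[((W>lo)&(W<hi)).all(1)]
    P=box([.48,-.22,.050],[.68,-.10,.08])
    r=cv2.minAreaRect((P[:,:2]*1000).astype(np.float32)); print(n,"bar",len(P),r, np.percentile(P[:,2],98))
    P=box([.45,.1,.092],[.75,.3,.112])
    r=cv2.minAreaRect((P[:,:2]*1000).astype(np.float32)); print(n,"top",len(P),r)
    P=box([.45,.1,.112],[.75,.3,.15])
    r=cv2.minAreaRect((P[:,:2]*1000).astype(np.float32)); print(n,"channel",len(P),r,np.percentile(P[:,2],[5,50,95]))
o=ctrl.get_obs();R=cv2.Rodrigues(np.array([np.pi,0,0.]))[0]
q=o["eef_rot"];from scipy.spatial.transform import Rotation as S
R=S.from_quat(q[[1,2,3,0]]).as_matrix();print(R.round(3))
print("shift to above handle", R.T@(np.array([.575,-.157,.23])-o["eef_pos"])*1000)
E
```

```text
scene bar 522 ((576.9763793945312, -159.02572631835938), (117.205078125, 27.075931549072266), 12.507401466369629) 0.07142977187293666
scene top 1243 ((627.9703369140625, 225.22149658203125), (249.3549346923828, 103.73889923095703), 11.145681381225586)
scene channel 1024 ((569.2344360351562, 212.13729858398438), (127.60131072998047, 98.46697998046875), 9.924287796020508) [0.11232363 0.11577838 0.12926136]
side bar 550 ((574.4829711914062, -155.65855407714844), (115.7701187133789, 29.03271484375), 11.388612747192383) 0.07309522398543744
side top 1447 ((628.56884765625, 227.59010314941406), (252.03012084960938, 102.67725372314453), 10.703408241271973)
side channel 2869 ((624.7017211914062, 227.7033233642578), (244.89031982421875, 101.3775634765625), 10.64089298248291) [0.11253855 0.11627742 0.13089324]
[[ 0.906  0.423  0.   ]
 [ 0.423 -0.906 -0.   ]
 [-0.     0.    -1.   ]]
shift to above handle [ 454.57732393 -189.51777535    1.30045283]
```

>>> move_arm([
  [[1, 40, -16, 0, 0.03], [1, 80, -32, 0, 0.06], [1, 120, -49, 0, 0.09], [1, 158, -65, 0, 0.12], [1, 196, -81, 0, 0.15], [1, 234, -97, 0, 0.17], [1, 272, -113, 0, 0.19], [1, 310, -129, 0, 0.21], [1, 348, -145, 0, 0.227], [1, 380, -158, 0, 0.227]],
])

```text
time_s: 1.43
eef_pos: [0.5221, -0.2148, 0.2316]
eef_rot: [0.0, 0.995, 0.105, 0.0]
wrist_force: [-0.0, -0.6, 0.1]
opening: 0.999
grasp_force: 0.0
```

```bash
cat >> h.py <<'E'
from scipy.spatial.transform import Rotation as S
def pose():
    o=ctrl.get_obs(); q=o["eef_rot"]; return o,S.from_quat(q[[1,2,3,0]]).as_matrix()
E
python3 - <<'E'
from h import *
o,R=pose();print(o["time_s"],o["eef_pos"],R.round(3).tolist())
C=cal("wrist");im,d=camera("wrist");cv2.imwrite("pics/w1.png",im)
W=cloud(d,C);np.save("w1.npy",W);print("cam",-C[1].T@C[2],C[1].round(2).tolist())
for t in ("handle","grip","camera"):
    for r in outline_of(t,"wrist")[:1]:
        m=r["region"]&(d>0);P=W[m];print(t,r["conf"],r["bbox"],m.sum())
        for lo,hi in((.055,.08),(.003,.02)):
            p=P[(P[:,2]>lo)&(P[:,2]<hi)]
            if len(p)>20: print(lo,len(p),cv2.minAreaRect((p[:,:2]*1000).astype(np.float32)),np.median(p[:,2]))
E
```

```text
1.4333 [ 0.52214856 -0.21478052  0.23157597] [[0.978, 0.208, 0.001], [0.208, -0.978, -0.0], [0.001, 0.0, -1.0]]
cam [ 0.60267782 -0.19818555  0.37427099] [[0.21, -0.98, 0.0], [-0.93, -0.2, 0.32], [-0.31, -0.07, -0.95]]
handle 0.65 [232.8, 110.6, 44.7, 139.6] 4388
0.055 3891 ((576.8397216796875, -158.8099365234375), (115.71829986572266, 24.850605010986328), 12.727380752563477) 0.06964776646743304
0.003 351 ((584.7052612304688, -168.39013671875), (47.24309158325195, 7.435119152069092), 12.578728675842285) 0.00782574063148876
grip 0.87 [235.9, 108.0, 47.7, 140.1] 4463
0.055 3895 ((576.8578491210938, -158.80584716796875), (115.7555160522461, 24.850605010986328), 12.72737979888916) 0.06964742292752096
0.003 351 ((584.7052612304688, -168.39013671875), (47.24309158325195, 7.435119152069092), 12.578728675842285) 0.00782574063148876
```

View pics/w1.png

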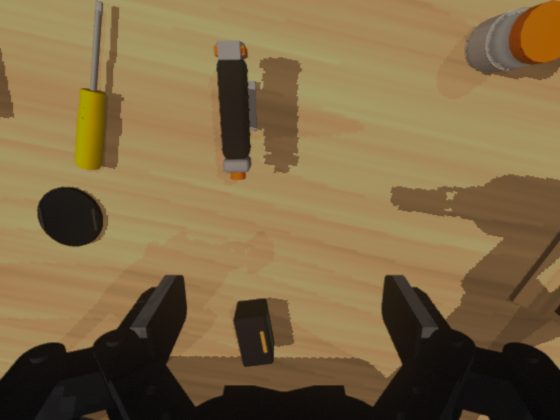

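The wrist view shows the bar at columns 218–248, rows 42–180, with the band end at the top. Its length of 116 mm, width of 24 mm and top at z 70 mm match the given sizes. The handle origin is (583,-157.5) mm and its yaw 12.7°. Next I descend.

>>> move_arm([
  [[1, 30, -18, 0, -0.006], [1, 60, -36, 10, -0.012], [1, 71, -43, 40, -0.012], [1, 71, -43, 75, -0.012], [1, 71, -43, 110, -0.012], [1, 71, -43, 140, -0.012], [1, 71, -43, 165, -0.012], [1, 71, -43, 185, -0.012], [1, 71, -43, 194, -0.012], [1, 71, -43, 197, -0.012]],
])

```text
time_s: 2.47
eef_pos: [0.5794, -0.161, 0.0323]
eef_rot: [-0.001, 0.994, 0.11, -0.002]
wrist_force: [-0.8, 0.2, 1.1]
opening: 1.004
grasp_force: 0.0
```

>>> move_arm([
  [[0.6, 0, 0, 0, 0], [0.5, 0, 0, 0, 0], [0.4, 0, 0, 0, 0], [0.3, 0, 0, 0, 0], [0.2, 0, 0, 0, 0], [0.1, 0, 0, 0, 0], [0, 0, 0, 0, 0], [0, 0, 0, 0, 0], [0, 0, 0, 0, 0], [0, 0, 0, 0, 0]],
])

```text
time_s: 3.3
eef_pos: [0.582, -0.1606, 0.0354]
eef_rot: [0.001, 0.994, 0.111, 0.001]
wrist_force: [-0.6, 0.2, 6.9]
opening: 0.275
grasp_force: 61.8
```

>>> move_arm([
  [[0, 0, 0, -10, 0], [0, 0, 0, -30, 0], [0, 0, 0, -60, 0], [0, -4, -10, -95, 0], [0, -8, -30, -125, 0], [0, -12, -58, -150, 0], [0, -16, -88, -172, 0], [0, -20, -120, -192, 0], [0, -24, -153, -210, 0], [0, -28, -186, -228, 0]],
])

```text
time_s: 4.13
eef_pos: [0.5118, 0.0164, 0.2635]
eef_rot: [-0.0, 0.994, 0.11, 0.0]
wrist_force: [0.4, 0.8, -1.1]
opening: 0.276
grasp_force: 61.4
```

>>> move_arm([
  [[0, -4, -36, -6, 0], [0, -8, -72, -12, 0], [0, -12, -106, -18, 0], [0, -15, -136, -24, 0], [0, -18, -160, -30, 0], [0, -19, -174, -35, 0], [0, -20, -180, -37, 0], [0, -20, -183, -37, 0], [0, -20, -183, -37, 0], [0, -20, -183, -37, 0]],
])

```text
time_s: 4.97
eef_pos: [0.4533, 0.1884, 0.2988]
eef_rot: [0.0, 0.994, 0.11, -0.0]
wrist_force: [0.2, -0.1, -1.1]
opening: 0.275
grasp_force: 61.4
```

```bash
python3 - <<'E'
from h import *
o,R=pose();print(o["time_s"],o["eef_pos"],R.round(3).tolist(),o["opening"],o["wrist_force"])
C=cal("wrist");im,d=camera("wrist");cv2.imwrite("pics/w2.png",im)
W=cloud(d,C);np.save("w2.npy",W);print("cam",-C[1].T@C[2])
for t in ("handle","shoe"):
    for r in outline_of(t,"wrist")[:1]:
        m=r["region"]&(d>0);print(t,r["conf"],r["bbox"],m.sum())
        np.save("m_"+t+".npy",m)
E
```

```text
4.9667 [0.45326578 0.18838714 0.29884096] [[0.976, 0.219, -0.001], [0.219, -0.976, -0.001], [-0.001, 0.0, -1.0]] 0.27458661502674925 [ 0.23722605 -0.10444377 -1.11616448]
cam [0.53376973 0.20600853 0.44137901]
handle 0.63 [285.1, 283.8, 78.3, 214.1] 13671
shoe 0.67 [284.1, 62.8, 124.1, 125.5] 13818
```

View pics/w2.png

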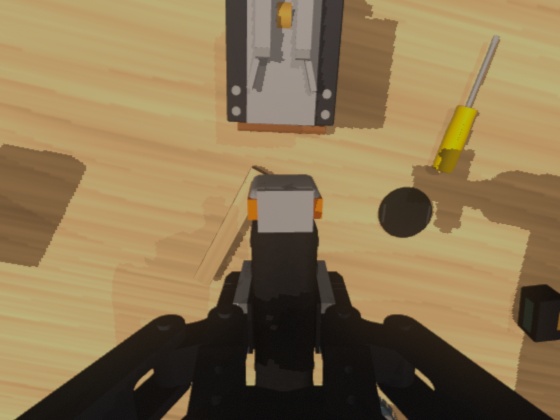

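The wrist view shows the shoe head-on: rear edge at row 125, lips at about columns 262 and 305 from row 60 up, and the brass detent at (286,14). The handle is held upright with its band at row 208.

```bash
python3 - <<'E'
from h import *
W=np.load("w2.npy");p0=np.array([0.45326578,0.18838714,0.29884096])
a=np.arctan2(.219,.976);ex=np.array([np.cos(a),np.sin(a),0]);ey=np.array([ex[1],-ex[0],0]);
T=np.stack([(W-p0)@ex,(W-p0)@ey,W[...,2]],-1)*1000
def edges(mask,lo,hi,step=4):
    P=T[mask]; r=[]
    for x in np.arange(lo,hi,step):
        q=P[(P[:,0]>=x)&(P[:,0]<x+step)]
        if len(q)>5: r.append((x+step/2,q[:,1].min(),q[:,1].max()))
    return np.array(r)
g=np.zeros(T.shape[:2],bool);g[:140,200:370]=1
print("floor z",np.median(T[70:110,270:300,2]),"cage z",np.median(T[40:90,232:238,2]), "lip z",np.median(T[20:50,258:266,2]),np.median(T[20:50,300:306,2]))
top=g&(T[...,2]>106)&(T[...,2]<140)
print("rear x",[np.round(np.percentile(T[top][:,0],k),1) for k in(0.2,1)], T[top][:,0].max())
e=edges(top,30,150,8)
for k in(1,2): print("cage",np.polyfit(e[:,0],e[:,k],1), e[0],e[-1])
print(np.round(e,1).tolist())
lip=g&(T[...,2]>126)&(T[...,2]<140)
e=edges(lip,30,170,4);print("lip outer",np.round(e,1).tolist())
P=T[lip]
for x in np.arange(60,150,8):
    q=P[(P[:,0]>=x)&(P[:,0]<x+8)];m=q[:,1].mean() if len(q) else 0
    if len(q)>10: print(x,"inner",q[q[:,1]<m][:,1].max().round(1),q[q[:,1]>m][:,1].min().round(1),"z",np.median(q[:,2]).round(1),np.percentile(q[:,2],98).round(1))
# handle
hm=np.load("m_handle.npy");H=T[hm];H=H[(H[:,2]>322)&(H[:,2]<345)]
print("hand z pct",np.percentile(H[:,2],[5,50,95]),"x max",np.percentile(H[:,0],[1,99,99.8]))
for x in range(0,60,6):
    q=H[(H[:,0]>=x)&(H[:,0]<x+6)]
    if len(q)>10: print(x,q[:,1].min().round(1),q[:,1].max().round(1),np.median(q[:,2]).round(1))
# brass
im=cv2.imread("pics/w2.png").astype(int);b=(im[...,2]-im[...,0]>90);b[40:]=0;b[:,:270]=0;b[:,302:]=0
print("brass",b.sum(),np.percentile(T[b],[5,50,95],axis=0).round(1).tolist())
E
```

```text
floor z 116.96621346501144 cage z 113.96906539836422 lip z 130.91001144988186 130.8867214570476
rear x [np.float64(55.5), np.float64(57.2)] 156.62129321872308
cage [ 3.36759556e-02 -5.46504906e+01] [ 58.         -52.08851046  46.50193737] [146.         -49.66255207  50.25808625]
cage [4.06700698e-02 4.44023837e+01] [ 58.         -52.08851046  46.50193737] [146.         -49.66255207  50.25808625]
[[58.0, -52.1, 46.5], [66.0, -52.2, 47.1], [74.0, -52.8, 47.6], [82.0, -52.4, 47.9], [90.0, -52.0, 47.7], [98.0, -51.3, 48.4], [106.0, -50.9, 49.0], [114.0, -50.3, 49.2], [122.0, -50.1, 49.6], [130.0, -50.3, 49.4], [138.0, -50.5, 50.0], [146.0, -49.7, 50.3]]
lip outer [[84.0, 23.2, 27.6], [88.0, -32.1, 27.5], [92.0, -31.1, 26.6], [96.0, -30.2, 25.7], [100.0, -28.4, 25.5], [104.0, -27.4, 23.7], [108.0, -26.3, 23.6], [112.0, -24.6, 22.6], [116.0, -23.3, 22.2], [120.0, -23.3, 22.2], [124.0, -23.1, 22.0], [128.0, -23.0, 22.7], [132.0, -23.0, 22.6], [136.0, -22.8, 22.5], [140.0, -22.8, 23.1], [144.0, -22.5, 23.2], [148.0, -22.6, 23.1], [152.0, -22.5, 22.9]]
84 inner -25.9 22.2 z 127.2 128.5
92 inner -24.0 20.4 z 127.1 128.1
100 inner -21.2 18.4 z 127.0 128.3
108 inner -11.6 9.8 z 131.9 134.2
116 inner -11.6 9.8 z 130.9 132.4
124 inner -10.8 10.4 z 130.9 132.4
132 inner -10.5 10.4 z 131.0 132.5
140 inner -10.5 11.0 z 131.0 132.6
148 inner -10.4 11.0 z 131.0 132.8
hand z pct [330.00972595 333.71077271 337.03615097] x max [-29.05070709  53.34927123  53.51478503]
0 -11.4 12.1 333.6
6 -11.5 12.6 333.6
12 -11.5 12.2 333.5
18 -11.8 12.7 333.5
24 -11.5 12.2 333.5
30 -11.2 12.8 333.4
36 -11.6 12.4 334.6
42 -11.7 13.0 336.5
48 -11.9 13.1 335.6
brass 263 [[136.1, -2.6, 118.0], [144.3, 1.5, 120.2], [152.2, 5.7, 121.9]]
```

>>> move_arm([
  [[0, 25, -1, 0, 0.012], [0, 55, -2, 10, 0.024], [0, 74, -2.5, 35, 0.036], [0, 79, -2.5, 65, 0.036], [0, 79, -2.5, 95, 0.036], [0, 79, -2.5, 115, 0.036], [0, 79, -2.5, 127, 0.036], [0, 79, -2.5, 132, 0.036], [0, 79, -2.5, 135, 0.036], [0, 79, -2.5, 135, 0.036]],
])

```text
time_s: 5.95
eef_pos: [0.5304, 0.2088, 0.1649]
eef_rot: [-0.0, 0.996, 0.093, 0.001]
wrist_force: [0.1, 0.2, -2.0]
opening: 0.273
grasp_force: 61.5
```

```bash
python3 - <<'E'
from h import *
o,R=pose();print(o["time_s"],o["eef_pos"]*1000,R.round(4).tolist(),o["wrist_force"])
p0=np.array([0.45326578,0.18838714,0.29884096]);a=np.arctan2(.219,.976);ex=np.array([np.cos(a),np.sin(a),0]);ey=np.array([ex[1],-ex[0],0])
d=o["eef_pos"]-p0;print("moved in old tool frame",d@ex*1000,d@ey*1000,d[2]*1000)
im,dd=camera("side")
cv2.imwrite("pics/s2.png",cv2.resize(im[240:360,130:290],(800,600),interpolation=cv2.INTER_CUBIC))
E
```

```text
5.95 [530.36872018 208.80702271 164.93792134] [[0.9829, 0.1844, 0.0011], [0.1844, -0.9829, 0.0002], [0.0011, 0.0, -1.0]] [ 0.12283571  0.15036899 -2.01313899]
moved in old tool frame 79.70302654239809 -3.0434445690670864 -133.90303865839638
```

View pics/s2.png

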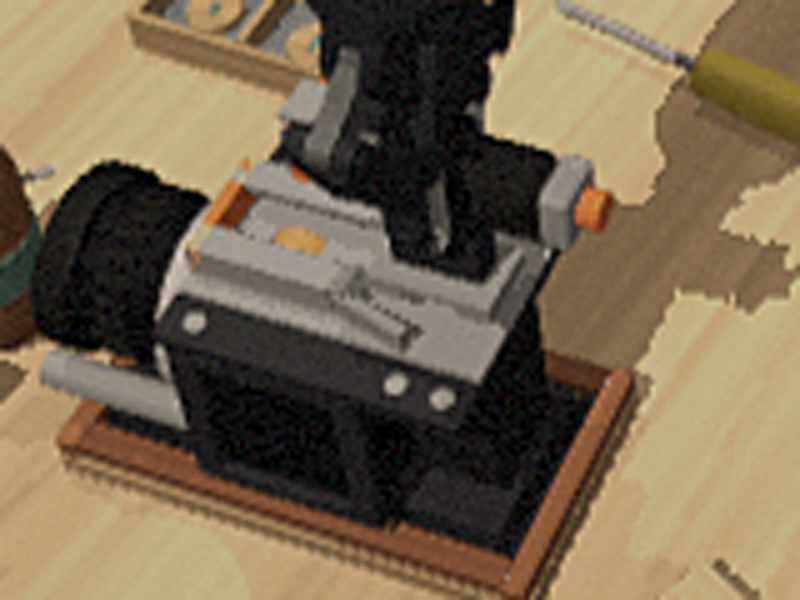

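The side crop shows the foot hanging level over the flared mouth behind the lips at about (440,265). The brass detent is ahead at (300,240). Next I lower it.

>>> move_arm([
  [[0, 0, 0, 3, 0], [0, 0, 0, 6, 0], [0, 0, 0, 8, 0], [0, 0, 0, 9, 0], [0, 0, 0, 10, 0], [0, 0, 0, 10.5, 0], [0, 0, 0, 11, 0], [0, 0, 0, 11, 0], [0, 0, 0, 11, 0], [0, 0, 0, 11, 0]],
])

```text
time_s: 6.83
eef_pos: [0.5298, 0.209, 0.1533]
eef_rot: [-0.0, 0.996, 0.093, 0.0]
wrist_force: [1.3, -0.5, -1.0]
opening: 0.272
grasp_force: 61.5
```

>>> move_arm([
  [[0, 0, 0, 0.2, 0], [0, 0, 0, 0.4, 0], [0, 0, 0, 0.6, 0], [0, 0, 0, 0.8, 0], [0, 0, 0, 1, 0], [0, 0, 0, 1, 0], [0, 0, 0, 1, 0], [0, 0, 0, 1, 0], [0, 0, 0, 1, 0], [0, 0, 0, 1, 0]],
])

```text
time_s: 7.67
eef_pos: [0.5298, 0.209, 0.1525]
eef_rot: [0.0, 0.996, 0.093, 0.0]
wrist_force: [-1.3, -1.0, 1.9]
opening: 0.279
grasp_force: 61.8
```

>>> move_arm([
  [[0, 3, 0, -0.2, 0], [0, 6, 0, -0.3, 0], [0, 9, 0, -0.3, 0], [0, 12, 0, -0.3, 0], [0, 15, 0, -0.3, 0], [0, 18, 0, -0.3, 0], [0, 21, 0, -0.3, 0], [0, 24, 0, -0.3, 0], [0, 26, 0, -0.3, 0], [0, 26, 0, -0.3, 0]],
])

```text
time_s: 8.5
eef_pos: [0.5558, 0.2135, 0.1526]
eef_rot: [0.0, 0.996, 0.093, 0.0]
wrist_force: [-0.4, -3.7, 2.3]
opening: 0.274
grasp_force: 59.9
```

>>> move_arm([
  [[0, 2, 0.4, 0, 0], [0, 5, 0.6, 0, 0], [0, 8, 0.7, 0, 0], [0, 11, 0.7, 0, 0], [0, 14, 0.7, 0, 0], [0, 17, 0.7, 0, 0], [0, 20, 0.7, 0, 0], [0, 23, 0.7, 0, 0], [0, 26, 0.7, 0, 0], [0, 26, 0.7, 0, 0]],
])

```text
time_s: 9.33
eef_pos: [0.5819, 0.218, 0.1528]
eef_rot: [-0.0, 0.996, 0.093, 0.001]
wrist_force: [0.8, -3.6, 2.5]
opening: 0.272
grasp_force: 60.2
```

```bash
python3 - <<'E'
from h import *
o,R=pose();p=o["eef_pos"];print(p*1000,o["torque"],o["wrist_force"])
C=cal("wrist");im,d=camera("wrist");cv2.imwrite("pics/w3.png",im);W=cloud(d,C);np.save("w3.npy",W)
W0=np.load("w2.npy")
yaw=np.radians(10.6);ex=np.array([np.cos(yaw),np.sin(yaw),0]);ey=np.array([-ex[1],ex[0],0]);o0=np.array([.45326578,.18838714,0])
for n,w in(("before",W0),("now",W)):
    T=np.stack([(w-o0)@ex,(w-o0)@ey,w[...,2]],-1)*1000
    P=T.reshape(-1,3)
    top=P[(P[:,2]>110)&(P[:,2]<119)&(P[:,0]>40)&(P[:,0]<200)&(abs(P[:,1])<70)]
    f=top[(top[:,0]>70)&(top[:,0]<90)]
    lip=P[(P[:,2]>129)&(P[:,2]<134)&(P[:,0]>115)&(P[:,0]<170)&(abs(P[:,1])<35)]
    q=lip[(lip[:,0]>120)&(lip[:,0]<150)]
    print(n,"rear",np.percentile(top[:,0],[.3,1,3]),"sides",np.percentile(f[:,1],[1,99]),"lip y",np.percentile(q[:,1],[2,98]) if len(q) else 0, "xmin",lip[:,0].min() if len(lip) else 0)
E
python3 - <<'E'
import cv2
im=cv2.imread("pics/w3.png");cv2.imwrite("pics/w3c.png",im)
E
```

```text
[581.93373178 217.95571356 152.75206741] [-0.79686743 -0.16438579 -0.05312644] [ 0.8262123  -3.64910594  2.525097  ]
before rear [56.15693042 56.75860588 58.69279629] sides [-43.60456439  54.02632745] lip y [-17.60119183  27.50852538] xmin 115.00143804645386
now rear [82.73923512 89.25385585 95.86711487] sides [-44.6368871   55.15777112] lip y [-17.71703551  27.80090218] xmin 126.396505503588
```

View pics/w3.png

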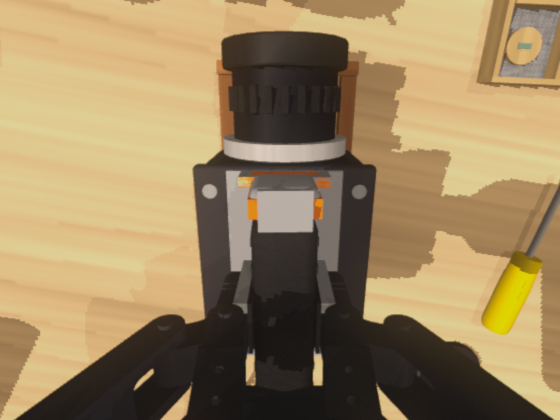

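The wrist view shows the bar front at row 178 just behind the orange end stop at row 182. The cage is not displaced sideways. About 11 mm remain.

>>> move_arm([
  [[0, 1, 0.4, 0, 0], [0, 2, 0.8, 0, 0], [0, 3, 0.8, 0, 0], [0, 4, 0.8, 0, 0], [0, 5, 0.8, 0, 0], [0, 6, 0.8, 0, 0], [0, 7, 0.8, 0, 0], [0, 8, 0.8, 0, 0], [0, 9, 0.8, 0, 0], [0, 9, 0.8, 0, 0]],
])

```text
time_s: 10.22
eef_pos: [0.5904, 0.219, 0.1526]
eef_rot: [-0.0, 0.996, 0.093, 0.0]
wrist_force: [1.7, 0.7, 1.1]
opening: 0.273
grasp_force: 61.6
```

Side force is gone. I continue in small steps and watch the x force.

>>> move_arm([
  [[0, 0.3, 0, 0, 0], [0, 0.6, 0, 0, 0], [0, 0.9, 0, 0, 0], [0, 1.2, 0, 0, 0], [0, 1.5, 0, 0, 0], [0, 1.8, 0, 0, 0], [0, 2, 0, 0, 0], [0, 2, 0, 0, 0], [0, 2, 0, 0, 0], [0, 2, 0, 0, 0]],
])

```text
time_s: 11.05
eef_pos: [0.5918, 0.2191, 0.1525]
eef_rot: [0.0, 0.996, 0.093, -0.0]
wrist_force: [1.0, 0.6, 1.2]
opening: 0.27
grasp_force: 61.7
```

>>> move_arm([
  [[0, 0.3, 0, 0, 0], [0, 0.6, 0, 0, 0], [0, 0.9, 0, 0, 0], [0, 1.2, 0, 0, 0], [0, 1.5, 0, 0, 0], [0, 1.8, 0, 0, 0], [0, 2, 0, 0, 0], [0, 2, 0, 0, 0], [0, 2, 0, 0, 0], [0, 2, 0, 0, 0]],
])

```text
time_s: 11.88
eef_pos: [0.5939, 0.2195, 0.1525]
eef_rot: [-0.0, 0.996, 0.093, -0.0]
wrist_force: [-0.7, -0.1, 0.1]
opening: 0.273
grasp_force: 61.7
```

```bash
python3 - <<'E'
from h import *
o,R=pose();p=o["eef_pos"];print(p*1000,o["torque"],o["wrist_force"])
C=cal("wrist");im,d=camera("wrist");cv2.imwrite("pics/w4.png",im);W=cloud(d,C);np.save("w4.npy",W)
yaw=np.radians(10.6);ex=np.array([np.cos(yaw),np.sin(yaw),0]);ey=np.array([-ex[1],ex[0],0]);o0=np.array([.45326578,.18838714,0])
for n in("w3","w4"):
    w=np.load(n+".npy");im=cv2.imread(f"pics/{n}.png").astype(int)
    T=np.stack([(w-o0)@ex,(w-o0)@ey,w[...,2]],-1)*1000;P=T.reshape(-1,3)
    b=im[...,2]-im[...,0]>90;b&=(T[...,2]>118)&(T[...,2]<145)&(abs(T[...,1]-5)<30)
    print(n,"stop",b.sum(),np.percentile(T[b],[5,50,95],axis=0).round(1).tolist())
    # cage front edge, lens front, stand front, band front
    lens=P[(P[:,2]>60)&(P[:,2]<115)&(abs(P[:,1]-5)<20)&(P[:,0]>215)&(P[:,0]<300)]
    c=P[(P[:,2]>111)&(P[:,2]<117)&(abs(abs(P[:,1]-5)-42)<6)&(P[:,0]>100)]
    st=P[(P[:,2]>16)&(P[:,2]<24)&(P[:,0]>150)&(P[:,0]<280)]
    bar=P[(P[:,2]>180)&(P[:,2]<200)&(abs(P[:,1]-5)<10)]
    for k,q in(("lens",lens),("cage",c),("stand",st),("bar",bar)):
        if len(q): print(k,len(q),np.percentile(q[:,0],[97,99,99.7]).round(1))
E
```

```text
[593.88123375 219.48112538 152.51186334] [ 0.00193573  0.14847085 -0.00184622] [-0.66347653 -0.08364486  0.06572757]
w3 stop 350 [[170.4, -16.8, 120.2], [174.1, 0.9, 130.6], [175.8, 26.2, 131.9]]
lens 4730 [242.6 243.2 243.4]
cage 5305 [176.3 177.3 177.7]
stand 3664 [276.1 277.  277.3]
bar 11309 [185.  185.2 185.3]
w4 stop 42 [[169.6, -17.0, 119.5], [175.5, -15.4, 126.0], [175.9, 26.3, 132.1]]
lens 4627 [277.3 278.1 279. ]
cage 4739 [176.5 177.5 177.8]
stand 3861 [278.2 278.9 279.5]
bar 11306 [197.  197.3 197.4]
```

>>> move_arm([
  [[0, 0.3, 0, 0, 0], [0, 0.6, 0, 0, 0], [0, 0.9, 0, 0, 0], [0, 1.1, 0, 0, 0], [0, 1.3, 0, 0, 0], [0, 1.5, 0, 0, 0], [0, 1.5, 0, 0, 0], [0, 1.5, 0, 0, 0], [0, 1.5, 0, 0, 0], [0, 1.5, 0, 0, 0]],
])

```text
time_s: 12.77
eef_pos: [0.5952, 0.2197, 0.1525]
eef_rot: [0.0, 0.996, 0.093, -0.0]
wrist_force: [-2.3, 0.9, 0.9]
opening: 0.271
grasp_force: 61.7
```

>>> move_arm([
  [[0, -0.3, 0, 0, 0], [0, -0.6, 0, 0, 0], [0, -0.9, 0, 0, 0], [0, -1.2, 0, 0, 0], [0, -1.5, 0, 0, 0], [0, -1.8, 0, 0, 0], [0, -2.1, 0, 0, 0], [0, -2.4, 0, 0, 0], [0, -2.4, 0, 0, 0], [0, -2.4, 0, 0, 0]],
])

```text
time_s: 13.6
eef_pos: [0.593, 0.2193, 0.1526]
eef_rot: [-0.0, 0.996, 0.093, -0.0]
wrist_force: [-0.6, 0.1, -0.8]
opening: 0.274
grasp_force: 61.4
```

```bash
cat > chk.py <<'E'
from h import *
import sys
n=sys.argv[1]
o,R=pose();print((o["eef_pos"]*1000).round(1),o["torque"].round(2),o["wrist_force"].round(1))
C=cal("wrist");im,d=camera("wrist");cv2.imwrite(f"pics/{n}.png",im);w=cloud(d,C);np.save(n+".npy",w)
yaw=np.radians(10.6);ex=np.array([np.cos(yaw),np.sin(yaw),0]);ey=np.array([-ex[1],ex[0],0]);o0=np.array([.45326578,.18838714,0])
z0=o["eef_pos"][2]*1000-152.5
P=np.stack([(w-o0)@ex,(w-o0)@ey,w[...,2]],-1).reshape(-1,3)*1000-[0,0,z0]
c=P[(P[:,2]>111)&(P[:,2]<117)&(abs(abs(P[:,1]-5)-42)<6)&(P[:,0]>100)]
bar=P[(P[:,2]>180)&(P[:,2]<200)&(abs(P[:,1]-5)<10)]
for k,q in(("cage",c),("bar",bar)):
    if len(q): print(k,len(q),np.percentile(q[:,0],[97,99,99.7]).round(1),"z med",np.median(q[:,2]).round(1))
if len(c)>50:
    A=np.c_[c[:,:2],np.ones(len(c))];print("tilt dz/dx,dz/dy",np.linalg.lstsq(A,c[:,2],rcond=None)[0].round(4))
E
python3 chk.py w5
```

```text
[593.  219.3 152.6] [ 0.02 -0.    0.04] [-0.6  0.1 -0.8]
cage 4810 [176.5 177.5 177.8] z med 114.0
bar 11337 [196.1 196.4 196.5] z med 187.5
tilt dz/dx,dz/dy [-1.900000e-03  2.000000e-04  1.142277e+02]
```

>>> move_arm([
  [[0, -0.3, 0, 0, 0], [0, -0.6, 0, 0, 0], [0, -0.9, 0, 0, 0], [0, -1.2, 0, 0, 0], [0, -1.4, 0, 0, 0], [0, -1.6, 0, 0, 0], [0, -1.6, 0, 0, 0], [0, -1.6, 0, 0, 0], [0, -1.6, 0, 0, 0], [0, -1.6, 0, 0, 0]],
])

```text
time_s: 14.48
eef_pos: [0.5916, 0.219, 0.1527]
eef_rot: [-0.0, 0.996, 0.093, 0.0]
wrist_force: [1.0, 0.4, 0.1]
opening: 0.275
grasp_force: 61.5
```

```bash
python3 chk.py w6
```

```text
[591.6 219.  152.7] [ 0.01 -0.15  0.  ] [1.  0.4 0.1]
cage 4881 [176.4 177.4 177.8] z med 113.8
bar 11326 [194.6 194.9 195. ] z med 187.5
tilt dz/dx,dz/dy [-1.800000e-03  1.000000e-04  1.140489e+02]
```

Around here the detent pulls forward behind home and the end stop resists ahead of it, so the crown is in the groove. I settle at home and begin the lift gently.

>>> move_arm([
  [[0, 0.6, 0, 0, 0], [0, 1.2, 0, 0, 0], [0, 1.8, 0, 0, 0], [0, 1.8, 0, 0, 0], [0, 1.8, 0, -0.5, 0], [0, 1.8, 0, -1, 0], [0, 1.8, 0, -1.5, 0], [0, 1.8, 0, -2, 0], [0, 1.8, 0, -2.5, 0], [0, 1.8, 0, -3, 0]],
])

```text
time_s: 15.37
eef_pos: [0.5923, 0.219, 0.1544]
eef_rot: [0.0, 0.996, 0.093, -0.001]
wrist_force: [0.1, -1.0, -8.3]
opening: 0.277
grasp_force: 59.8
```

>>> move_arm([
  [[0, 0, 0, -0.5, 0], [0, 0, 0, -1, 0], [0, 0, 0, -1.5, 0], [0, 0, 0, -2, 0], [0, 0, 0, -2.5, 0], [0, 0, 0, -3, 0], [0, 0, 0, -3.5, 0], [0, 0, 0, -4, 0], [0, 0, 0, -4, 0], [0, 0, 0, -4, 0]],
])

```text
time_s: 16.2
eef_pos: [0.5933, 0.2194, 0.1598]
eef_rot: [-0.0, 0.996, 0.093, 0.0]
wrist_force: [-0.8, -1.1, -8.7]
opening: 0.269
grasp_force: 59.6
```

```bash
python3 chk.py w7
```

```text
[593.3 219.4 159.8] [-0.22 -0.06  0.04] [-0.8 -1.1 -8.7]
cage 3579 [176.4 177.8 178.3] z med 113.5
bar 11329 [196.4 196.7 196.8] z med 187.5
tilt dz/dx,dz/dy [-2.700000e-03  2.820000e-02  1.129111e+02]
```

>>> move_arm([
  [[0, 0, 0, -2, 0], [0, 0, 0, -6, 0], [0, 0, 0, -11, 0], [0, 0, 0, -16, 0], [0, 0, 0, -21, 0], [0, 0, 0, -26, 0], [0, 0, 0, -31, 0], [0, 0, 0, -36, 0], [0, 0, 0, -40, 0], [0, 0, 0, -42, 0]],
])

```text
time_s: 17.08
eef_pos: [0.5935, 0.2195, 0.2026]
eef_rot: [-0.0, 0.996, 0.093, 0.001]
wrist_force: [-0.2, 0.1, -9.6]
opening: 0.276
grasp_force: 60.6
```

```bash
python3 chk.py w8
```

```text
[593.5 219.5 202.6] [-0.03 -0.08  0.04] [-0.2  0.1 -9.6]
cage 3424 [176.9 178.2 178.7] z med 113.6
bar 11333 [196.7 196.9 197. ] z med 187.5
tilt dz/dx,dz/dy [-1.400000e-03  2.920000e-02  1.127355e+02]
```

View pics/w8.png

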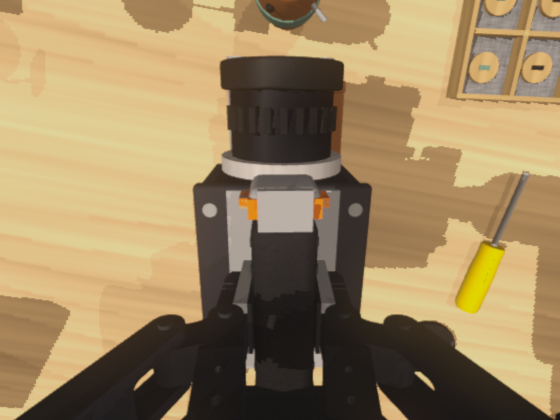

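The wrist view shows the camera hanging straight under the handle with about 1.6° roll. The foot is home against the orange stop at row 203. I finish the lift.

>>> move_arm([
  [[0, 0, 0, -2, 0], [0, 0, 0, -7, 0], [0, 0, 0, -13, 0], [0, 0, 0, -19, 0], [0, 0, 0, -25, 0], [0, 0, 0, -31, 0], [0, 0, 0, -37, 0], [0, 0, 0, -43, 0], [0, 0, 0, -48, 0], [0, 0, 0, -51, 0]],
])

```text
time_s: 17.97
eef_pos: [0.5935, 0.2194, 0.2537]
eef_rot: [-0.0, 0.996, 0.093, 0.001]
wrist_force: [1.2, -0.2, -8.2]
opening: 0.272
grasp_force: 60.6
```

>>> move_arm([
  [[0, 0, 0, 0, 0], [0, 0, 0, 0, 0], [0, 0, 0, 0, 0], [0, 0, 0, 0, 0], [0, 0, 0, 0, 0], [0, 0, 0, 0, 0], [0, 0, 0, 0, 0], [0, 0, 0, 0, 0], [0, 0, 0, 0, 0], [0, 0, 0, 0, 0]],
])

```text
time_s: 18.8
eef_pos: [0.5932, 0.2194, 0.2526]
eef_rot: [0.0, 0.996, 0.093, -0.0]
wrist_force: [-0.7, 0.8, -9.5]
opening: 0.273
grasp_force: 60.6
```

```bash
python3 chk.py w9; python3 - <<'E'
from h import *
yaw=np.radians(10.6);ex=np.array([np.cos(yaw),np.sin(yaw),0]);ey=np.array([-ex[1],ex[0],0]);o0=np.array([.45326578,.18838714,0])
for n,dz in(("w2",146.4),("w5",0),("w9",102)):
    w=np.load(n+".npy");P=np.stack([(w-o0)@ex,(w-o0)@ey,w[...,2]],-1).reshape(-1,3)*1000-[0,0,dz]
    sh=-142 if n=="w2" else 0
    c=P[(P[:,2]>184)&(P[:,2]<193)&(abs(P[:,1]-5)<10.5)&(P[:,0]>150+sh)&(P[:,0]<180+sh)]
    print(n,len(c),np.linalg.lstsq(np.c_[c[:,:2],np.ones(len(c))],c[:,2],rcond=None)[0].round(3))
im,d=camera("side");cv2.imwrite("pics/s3.png",cv2.resize(im[200:380,100:340],(800,600),interpolation=cv2.INTER_CUBIC))
E
```

```text
[593.2 219.4 252.6] [-0.02  0.03  0.03] [-0.7  0.8 -9.5]
cage 3440 [176.5 177.8 178.3] z med 113.6
bar 11331 [196.4 196.6 196.7] z med 187.5
tilt dz/dx,dz/dy [-2.80000e-03  3.02000e-02  1.12932e+02]
w2 3822 [-1.60000e-02 -2.60000e-02  1.87688e+02]
w5 4392 [-2.00000e-03  2.00000e-03  1.87515e+02]
w9 4109 [-2.00000e-03  1.30000e-02  1.85556e+02]
```

View pics/s3.png

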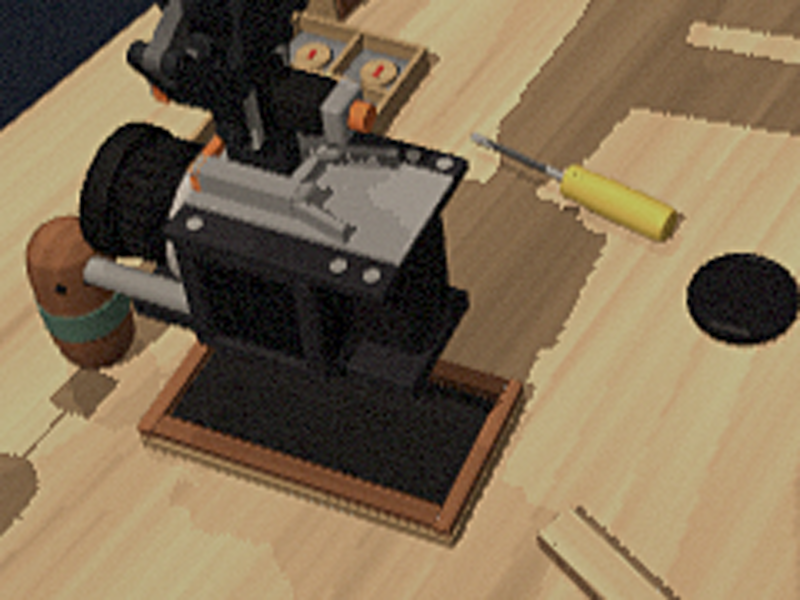

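The side crop shows the camera clear of the empty stand and hanging about level from the handle. The bystanders are where they were.

```bash
python3 -c "
from bench import order
print(order.hand_in())"
```

```text
the job is handed in; nothing more can be done
None
```

The handle is fitted fully home in the shoe, and I handed the job in with the camera hanging still from it about 10 cm above the stand; it hangs with about 1.7° of roll, and the detent's hold was judged from light push and pull forces, not seen directly.

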